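Set the air blower on a bone sample

TASK

Slide the round dish with the bone fragment along the bench, without lifting or tipping it, until it stands wholly inside the black ring in front of the air nozzle. Then take the crank handle of the hand wheel, close the valve (clockwise) until it comes up against its stop, back it off exactly two full turns, and finish there still holding the handle between the fingers. Leave the other things on the bench alone.

Things in the scene. Friction and masses are not known exactly. Their poses are not given: they have to be found in the camera images.
- dish: Round open white plastic dish, 96 mm across at the rim, 90 mm at the foot, 35 mm tall, wall 4 mm, about 0.2 kg, with a small brown bone fragment fixed inside. Loose on the bench; slides easily (1 to 2 N). Origin at the centre of its underside.
- spot (a point): Centre, on the bench, of a flat black ring marked on the bench in front of the air nozzle: 130 mm inner diameter, 140 mm outer. The dish stands wholly inside when its centre is within 17 mm of this point. The nozzle (tip 50 mm high) ends 75 mm from this point, on the side towards the valve.
- station: Air valve station, screwed to the bench: a 130 x 120 mm plate with an upright brass valve under a horizontal hand wheel. Origin under the valve axis at bench height; its own y axis points from the valve along the outlet pipe and nozzle to the ring, whose centre is 220 mm away. A small gauge lies on its x side. Apart from wheel and handle nothing on it is higher than 60 mm outside the wheel's hub.
- wheel_centre (a point): Centre of the hand wheel on its vertical axis, 84 mm above the bench, in the mid plane of the rim. Steel wheel, 112 mm over all, rim 12 mm thick (top of the rim at 90 mm), three spokes; the hub is no higher than the rim.
- handle_grip (a point): Middle of the upright black crank handle on the rim of the wheel, 117 mm above the bench, on the handle's own axis. The handle is a plain round post 20 mm thick, 46 mm tall (from 91 to 137 mm above the bench), 50 mm from the wheel's axis, and spins freely on its own pin, so a gripper can lead it round in circles without turning itself.
- handle: The same crank handle; origin at its foot on its axis, 91 mm above the bench. It spins freely on its pin, so its orientation means nothing.
- wheel (a joint): Angle of the hand wheel in rad: 0 = closed, hard against the stop; it grows as the wheel turns counter-clockwise seen from above (opening), to 25.1 (four turns) fully open. Two turns are 12.57. Friction 0.12 N m (about 2.5 N at the handle); it stays where it is left. At the start it is 0.3 to 1.4 turns open.
- femur: Bystander: long brown bone, 240 mm long, up to 60 mm wide at the ends, lying on the far side of the bench; origin under its middle.
- sample_box: Bystander: small open white box, 80 x 60 mm, 45 mm tall; origin at the centre of its underside.
- jar: Bystander: brown glass jar with black cap, 56 mm across, 80 mm tall; origin at the centre of its underside.
Mind the look-alikes: they are no part of the job. Leave any purple look-alike of the dish alone.

How it is judged (in metres and radians):
On the way, in this order (a step that is already met when the one before it is completed fails the run):
1. the dish stands still inside the black ring (horizontal distance between dish and spot below 0.018 m and linear speed of dish below 0.01 m/s), for 0.2 s.
2. the wheel is closed against its stop (value of joint wheel below 0.08 rad), for 0.1 s.
At the end, for the whole second after the job is handed in: The dish stands flat inside the ring (centre within 18 mm of the ring's centre); the wheel rests 12.57 rad (two turns) from its stop, within 0.2 rad; the handle is still held between the fingers (over 3 N, grasp point within 28 mm of the handle's middle) (horizontal distance between dish and spot below 0.018 m and height (world z) of dish below 0.004 m and angle between dish's own z axis and vertical below 0.05 rad and value of joint wheel between 12.366 and 12.766 rad and velocity of joint wheel between -0.1 and 0.1 rad/s and contact force between the fingers and handle above 3 N and distance between the grasp point and handle_grip below 0.028 m); the arm keeps its last pose, push and grip.
It fails at once if the dish is lifted or tipped (height (world z) of dish above 0.012 m or angle between dish's own z axis and vertical above 0.25 rad).
It fails at once if the long bone is disturbed (distance of femur from where it was at the start of the episode above 0.02 m).
It fails at once if the white sample box is disturbed (distance of sample_box from where it was at the start of the episode above 0.02 m).
It fails at once if the jar is disturbed (distance of jar from where it was at the start of the episode above 0.02 m).
It also fails if it takes over 72 s, if anything falls off the work surface, if the arm or the gripper's body presses on something with over 40 N, if the wrist force passes 120 N, or if a joint passes its speed limit or range.

ROBOT

A 7-joint arm with a two-finger parallel gripper is mounted at the origin on the work surface. World frame = base frame: x ahead of the robot, y to its left, z up, the work surface at z = 0. Lengths are in mm, angles in rad, forces in N, time in s.
With the tool pointing down it reaches from about 400 to 875 mm from the base axis. Payload 19.3 kg.
Tool frame: the origin (TCP) lies at the very end of the fingers, on their centre line; the grasp point (between the pads) lies 19 mm behind it (grip_point_offset is the z of the grasp point in the tool frame, in mm); z points along the fingers, y is the line along which they close (so a half turn about z gives the same grasp; the last joint's range is limited). The gripper opens to 85 mm and grips with 20 to 120 N. Pads are 22 mm wide; open, the fingers measure 114 mm over their backs; the gripper's body (76 mm by 85 mm) begins 54 mm behind the grasp point. The pads swing forward as they close: fully open they stand 13 mm farther back than shut.
Start: joints at [1.22, 0.521, -0.036, 1.599, 0.021, 1.021, -0.113], TCP at [173.175, -600.521, 231.291] pointing down, gripper open.
Joint ranges: [-2.91, 2.91], [-0.3, 2.13], [-1.5, 1.42], [0.17, 2.43], [-1.26, 4.41], [0.16, 1.93], [-2.52, 2.52]. Speed limits (rad/s): [1.89, 1.89, 2.39, 2.39, 3.01, 3.01, 3.01].

INTERFACE

Orientations are given as a 3x3 rotation matrix whose columns are the frame's x, y, z axes.
In Python, from workcell import movep, movel, goto_joints, open_gripper, clamp, wait, inverse_kinematics, read_state, camera, PlanningError, finish_job, grip_point_offset gives the robot as it stands. Calls block until the motion is done:
- movep(position, orientation): joint-space move of the TCP to a pose.
- movel(position, frame=None, max_speed=150, guard=None): straight line of the TCP; frame=None keeps the orientation; max_speed is the mean speed in mm/s. With guard (N) it stops when the force on the tool has changed by that much, and returns True; else False.
- goto_joints(angles): joint-space move.
- open_gripper() and clamp(): open the fingers fully, or close them until they stop; the grip force is fixed at half the most.
- wait(seconds).
- inverse_kinematics(position, orientation): joint angles nearest the present ones, or None.
- read_state(): the state.
- camera(name): name is "scene" or "top" or "wrist"; returns a dict with "image" (420x560x3 uint8, blue, green, red), "range_z" (420x560 float32, mm along the optical axis (not along the pixel's ray), 0 where there is no reading), "fx", "fy", "cx", "cy" (pixels), "cam_to_world" (4x4, takes a point from camera to world coordinates). Camera axes: x right, y up, looking along -z (the intrinsics and any distortion apply to the point x, -y, -z); pixel columns grow to the right and rows downward; lengths in mm; the calibration is good to about 2 mm. A picture is of the moment at which its call begins.
A pose or a line that the arm cannot do raises PlanningError and nothing moves.
- finish_job(): hands the job in; it is judged then, once.
The state is a dict: "time": time; "qpos": joint angles; "qvel": joint speeds; "joint_efforts": joint torques, N m; "eef_pos": TCP position; "tool_rot": TCP orientation; "ft_force": force on the tool from outside, world axes, zero at the start; "torque": the same for the moment, N m; "finger_gap": finger opening in mm; "gripper_force": force on a finger pad.
Only numpy, scipy, OpenCV 4.12 (cv2) and the standard library are available. Lean on these libraries where they do the work, as an engineer would, in place of code of your own. Each camera call takes 0.05 s, during which the arm holds its last target. There are 200 camera calls.

## Working session

There is one attempt and no reset: what is moved stays moved. The work goes in short steps, each a Python script; the robot and the scene stay as the last script left them, time stands still between calls to the robot, and variables do not carry over. Pictures are saved under pics/ and viewed, at most 10 in all, crops included, and the job is handed in when it is done.

```bash
ls; mkdir -p pics; cat > h.py <<'E'
import numpy as np, cv2
from workcell import *
def snap(n):
    c=camera(n); return c
def pts(c):
    z=c["range_z"].astype(float); v,u=np.mgrid[:z.shape[0],:z.shape[1]]
    p=np.stack([(u-c["cx"])/c["fx"]*z,-(v-c["cy"])/c["fy"]*z,-z,np.ones_like(z)],-1)
    w=(p@np.array(c["cam_to_world"]).T)[...,:3]; w[z<=0]=np.nan
    return w
E
python3 - <<'E'
from h import *
for n in("top","scene"):
    c=snap(n); cv2.imwrite(f"pics/{n}.png",c["image"]); w=pts(c); np.save(n+".npy",w)
    print(n,np.nanmin(w,(0,1)).round(),np.nanmax(w,(0,1)).round(),c["cam_to_world"],c["fx"],{k:v for k,v in c.items() if k not in("image","range_z","cam_to_world")})
s=read_state();print(s)
E
```

```text
pics
top [  -31. -1198.  -769.] [1437. 1211.  350.] [[ 5.88616738e-03  9.98868074e-01 -4.72008798e-02  4.91237400e+02]
 [-9.99669734e-01  4.69697152e-03 -2.52658105e-02 -8.29236455e+01]
 [-2.50155102e-02  4.73340097e-02  9.98565829e-01  1.22293620e+03]
 [ 0.00000000e+00  0.00000000e+00  0.00000000e+00  1.00000000e+00]] 470.2599315841174 {'fx': 470.2599315841174, 'fy': 470.2599315841174, 'cx': 282.7580610759753, 'cy': 194.9567804038638}
scene [-1515. -1437.  -765.] [1080. 2083.  590.] [[ 2.73731885e-01 -6.40449952e-01  7.17561645e-01  1.45848629e+03]
 [ 9.61578864e-01  1.66016021e-01 -2.18643016e-01 -3.50464038e+02]
 [ 2.09031800e-02  7.49841676e-01  6.61287016e-01  9.22627807e+02]
 [ 0.00000000e+00  0.00000000e+00  0.00000000e+00  1.00000000e+00]] 436.03852150730427 {'fx': 436.03852150730427, 'fy': 436.03852150730427, 'cx': 283.4879000649669, 'cy': 204.97687734282601}
{'time': 0.1, 'qpos': array([ 1.21985019,  0.52197073, -0.03630902,  1.59992328,  0.02118503,
        1.02113345, -0.11281942]), 'qvel': array([-0.00017604, -0.00107463, -0.00022726, -0.00153454,  0.00021723,
        0.00063062,  0.0008068 ]), 'joint_efforts': array([ 2.31528313e-03, -9.28487635e+01,  1.98310442e+00, -3.70533478e+01,
        1.80572947e-02,  5.42091730e-03,  4.87393481e-05]), 'eef_pos': array([ 173.04767391, -600.25206382,  230.78325158]), 'tool_rot': array([[ 9.60864110e-01,  2.77019917e-01, -3.58180678e-04],
       [ 2.77020140e-01, -9.60863605e-01,  9.87432169e-04],
       [-7.06243999e-05, -1.04801139e-03, -9.99999448e-01]]), 'ft_force': array([ 0.13702312, -0.24714891, -0.14364396]), 'torque': array([-0.00666466, -0.01091241, -0.04693078]), 'gripper_force': 0.0, 'finger_gap': 85.26035831832529}
```

View pics/top.png

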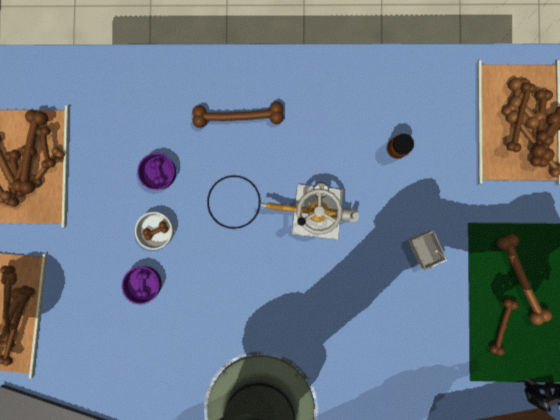

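View pics/scene.png

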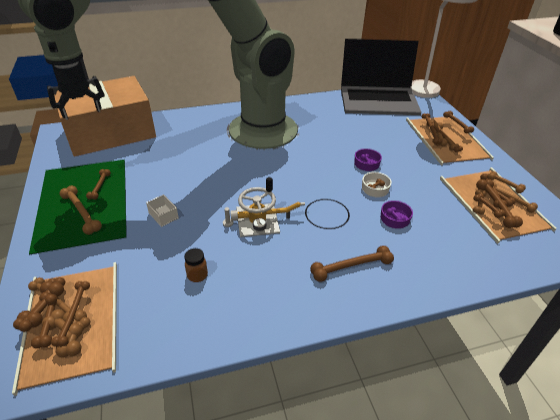

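The top view shows the white dish at (154,231), purple look-alikes at (157,171) and (141,285), the ring at (234,202), the wheel at (320,211), the black handle at (302,221), the femur at (238,115), the jar at (400,146) and the box at (428,250). Only the white dish matches the description. The black jar cap could be taken for the handle.

```bash
python3 - <<'E'
from h import *
w=np.load("top.npy"); im=cv2.imread("pics/top.png").astype(int)
V,U=np.mgrid[:420,:560]
def box(u0,u1,v0,v1): return (U>=u0)&(U<u1)&(V>=v0)&(V<v1)
def fit(p):
    A=np.c_[2*p,np.ones(len(p))]; 
    for _ in range(4):
        s=np.linalg.lstsq(A,(p**2).sum(1),rcond=None)[0]; c=s[:2]; r=(s[2]+c@c)**.5
        e=abs(np.hypot(*(p-c).T)-r); k=e<max(6,np.median(e)*2.5); p=p[k];A=A[k]
    return c.round(1),round(r,1),len(p)
d=box(128,182,205,257)
for lo in(20,28):
    m=d&(w[...,2]>lo)&(w[...,2]<45); print("dish",lo,fit(w[m][:,:2]),np.median(w[m][:,2]), w[m][:,:2].min(0),w[m][:,:2].max(0))
m=box(205,262,172,232)&(im.sum(-1)<150); print("ring",fit(w[m][:,:2]),w[m][:,2].mean())
m=box(290,352,180,245)&(w[...,2]>76)&(w[...,2]<97); print("wheel",fit(w[m][:,:2]),np.median(w[m][:,2]), w[m][:,:2].min(0),w[m][:,:2].max(0))
m=box(285,355,180,245)&(w[...,2]>120)&(w[...,2]<150); print("handle",w[m].mean(0),m.sum(),w[m].min(0),w[m].max(0))
for n,b in dict(p1=(130,185,145,195),p2=(115,170,260,310)).items():
    m=box(*b)&(w[...,2]>20); print(n,fit(w[m][:,:2]))
cv2.imwrite("pics/crop.png",cv2.resize(cv2.imread("pics/top.png")[140:310,110:370],None,fx=3,fy=3,interpolation=2))
E
```

```text
dish 20 (array([457.2, 276. ]), np.float64(45.2), 284) 29.159143950284715 [410.78702023 229.59750341] [502.55093557 322.40671544]
dish 28 (array([457.2, 276.3]), np.float64(45.4), 225) 33.83243580157614 [410.78702023 229.59750341] [502.55093557 322.40671544]
ring (array([531.2,  76.5]), np.float64(67.2), 13) 0.8981039579006952
wheel (array([ 507.7, -141. ]), np.float64(49.6), 608) 87.87560038953006 [ 453.4894598  -194.92215042] [562.32787681 -86.36147657]
handle [483.97098715 -97.50354987 135.3181461 ] 57 [ 475.70084147 -107.21890669  129.15987456] [491.92720675 -88.64026971 140.04394679]
p1 (array([608.5, 272.6]), np.float64(45.2), 290)
p2 (array([319.8, 306.7]), np.float64(45.2), 316)
```

View pics/crop.png

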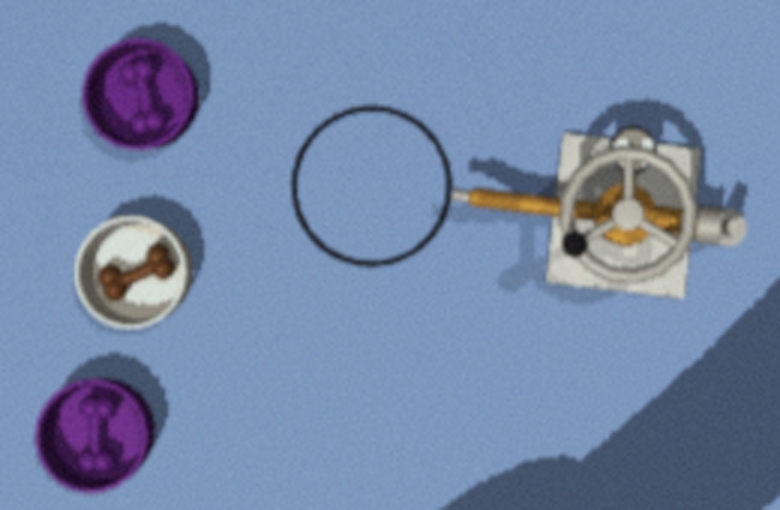

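The measured sizes and heights agree with the description: ring to wheel is 218 mm against 220, and handle radius is 49 mm against 50. The crop confirms the white dish with the bone at (132,272), well clear of the purple dishes. I'll cradle the dish from behind between the open fingers and push it.

```bash
cat >> h.py <<'E'
D=np.array([457.2,276.]); S=np.array([531.,77.]); W=np.array([507.9,-140.6])
u=(S-D)/np.linalg.norm(S-D)
def rot(a): # tool down, tool x at angle a
    c,s=np.cos(a),np.sin(a); return np.array([[c,s,0],[s,-c,0],[0,0,-1.]])
E
python3 - <<'E'
from h import *
a=np.arctan2(u[1],u[0]); 
P=D-u*52
for k in(0,np.pi):
    print(k,inverse_kinematics([*P,150],rot(a+k)))
q=[(inverse_kinematics([*P,150],rot(a+k)),k) for k in(0,np.pi)]
q=[(x,k) for x,k in q if x is not None]
_,k=min(q,key=lambda t:abs(t[0][6])+abs(t[0][4]))
movep([480,-300,260],rot(a+k)); print(read_state()["time"])
movep([*P,180],rot(a+k)); print(read_state()["time"],k)
print(movel([*P,4],max_speed=120,guard=15)); s=read_state(); print(s["time"],s["eef_pos"],s["ft_force"])
c=snap("wrist"); cv2.imwrite("pics/w1.png",np.hstack([c["image"]]))
c=snap("scene"); cv2.imwrite("pics/s1.png",cv2.resize(c["image"][120:260,280:480],None,fx=4,fy=4,interpolation=2))
E
```

```text
0 [ 0.07175566  0.85393875 -1.27631915  1.84479313  0.89930292  1.17188096
  1.97553793]
3.141592653589793 [-0.1349971   0.64029288 -0.86848911  1.85383932  0.60307345  0.93411301
 -0.92698902]
1.6833
3.9333 3.141592653589793
False
5.55 [439.46463351 324.91612726   4.55787064] [-0.11596661 -0.37993923  0.15698317]
```

View pics/s1.png

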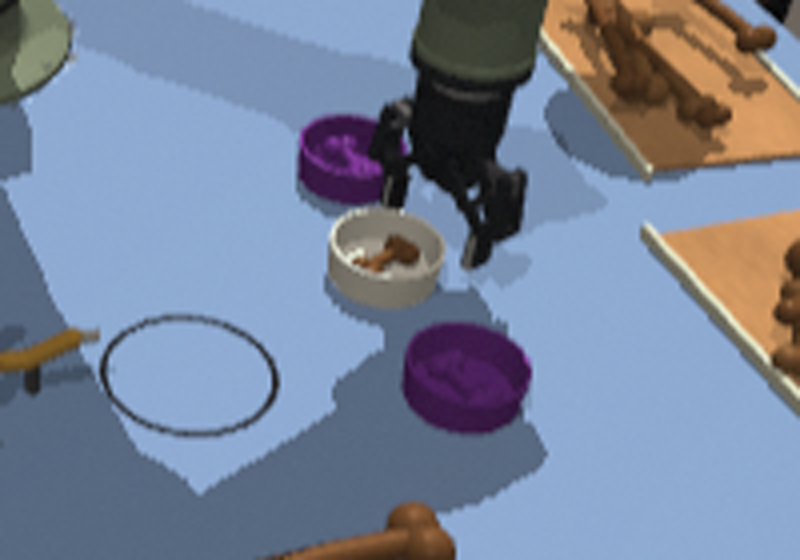

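The scene crop shows the open fingers just behind the white dish at (385,255), with the tips slightly above the bench and clear of both purple dishes. Pushing now.

```bash
python3 - <<'E'
from h import *
g=movel([*(S-u*31),4],max_speed=70,guard=20); s=read_state(); print(g,s["time"],s["eef_pos"],s["ft_force"])
c=snap("scene"); cv2.imwrite("pics/s2.png",cv2.resize(c["image"][120:260,280:480],None,fx=4,fy=4,interpolation=2))
w=pts(c);im=c["image"].astype(int); np.save("s2.npy",w); 
m=(abs(w[...,2]-32)<8)&(np.hypot(w[...,0]-S[0],w[...,1]-S[1])<75)&(im.sum(-1)>330)&(im.max(-1)-im.min(-1)<60)
p=w[m][:,:2]; print(len(p),p.min(0),p.max(0),p.mean(0))
E
```

```text
False 9.1333 [520.17183085 106.1498082    3.99246862] [-0.41786848 -0.61656128  0.03345506]
230 [483.57262479  26.49394264] [579.76959816 121.60218021] [528.35920634  76.34054971]
```

View pics/s2.png

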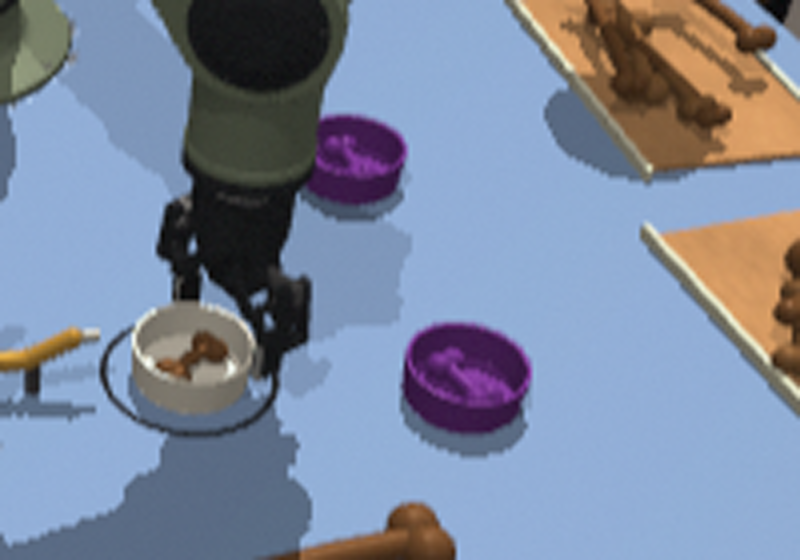

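The dish (crop (195,355)) stands inside the ring: its rim extents put the centre at about (531.7, 74), against a target of (531, 77). Next I back off, check it from the top and grip the handle.

```bash
python3 - <<'E'
from h import *
R=np.array(read_state()["tool_rot"])
movel([*(S-u*75),4],max_speed=100); movel([*(S-u*75),210],max_speed=250)
H=np.array([484,-97.5]); best=None
for k in np.arange(-np.pi,np.pi,np.pi/12):
    q=inverse_kinematics([*H,200],rot(k))
    if q is not None:
        m=max(abs(q[6])/2.5,abs(q[2])/1.4,abs(q[4]-1.5)/2.8)
        if best is None or m<best[0]: best=(m,k,q)
print(best); k=best[1]
movep([*H,215],rot(k))
c=snap("top"); w=pts(c); im=c["image"].astype(int)
m=(abs(w[...,2]-32)<8)&(np.hypot(w[...,0]-S[0],w[...,1]-S[1])<75)
p=w[m][:,:2]; print("dish",len(p),p.min(0),p.max(0),(p.min(0)+p.max(0))/2)
movel([*H,98],max_speed=120,guard=15); print(read_state()["ft_force"])
clamp(); s=read_state(); print(s["time"],s["eef_pos"],s["finger_gap"],s["gripper_force"],s["ft_force"],k)
c=snap("scene"); cv2.imwrite("pics/s3.png",cv2.resize(c["image"][120:260,180:380],None,fx=4,fy=4,interpolation=2))
E
```

```text
(np.float64(0.4543579797659841), np.float64(0.7853981633974505), array([ 0.57337779,  0.41404496, -0.63610117,  1.9479616 ,  0.31560645,
        0.87883388, -1.01192248]))
dish 267 [488.30943451  29.84952657] [580.01946109 124.7948295 ] [534.1644478   77.32217803]
[ 0.15669038 -0.11614666  0.48151152]
13.5083 [483.90253578 -97.03651122  98.28034813] 18.582778174791585 58.24957700417144 [-3.07791949  3.68469608  8.97472786] 0.7853981633974505
```

View pics/s3.png

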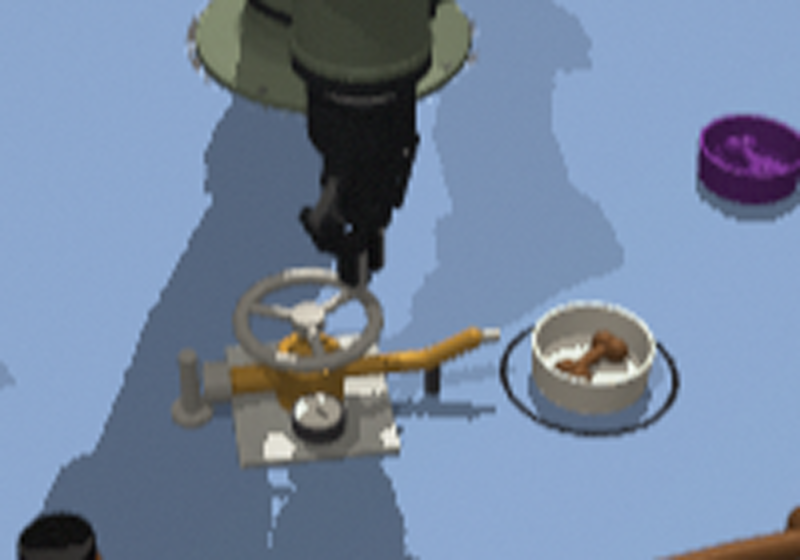

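The fingers hold the handle at crop (355,265) with a gap of 18.6 mm and 58 N, and the dish stands inside the ring at (595,355). Next comes closing clockwise, a few steps first to see the forces.

```bash
cat >> h.py <<'E'
def ang(s): 
    d=np.array(s["eef_pos"])[:2]-W; return np.arctan2(d[1],d[0])
def step(a,guard=None,r=50.3,sp=110):
    g=movel([W[0]+r*np.cos(a),W[1]+r*np.sin(a),98],max_speed=sp,guard=guard); s=read_state()
    f=np.array(s["ft_force"]); th=ang(s)
    ft=-f[0]*np.sin(th)+f[1]*np.cos(th); fr=f[0]*np.cos(th)+f[1]*np.sin(th)
    return g,s,th,ft,fr
E
python3 - <<'E'
from h import *
a=ang(read_state()); print(a)
for i in range(5):
    a-=np.radians(20); g,s,th,ft,fr=step(a,25); print(g,round(s["time"],2),round(np.degrees(a),1),round(np.degrees(th),1),"ft %.1f fr %.1f fz %.1f"%(ft,fr,s["ft_force"][2]))
    if g or ft>15: break
E
```

```text
2.073787364569876
False 13.87 98.8 97.7 ft -2.2 fr -4.5 fz 4.9
False 14.18 78.8 77.9 ft -1.9 fr -3.8 fz 6.3
False 14.48 58.8 57.9 ft -1.7 fr -4.2 fz 7.7
False 14.79 38.8 37.8 ft -1.9 fr -3.1 fz 8.4
False 15.1 18.8 17.7 ft -2.7 fr -3.7 fz 8.7
```

```bash
python3 - <<'E'
from h import *
a=np.radians(18.8); L=[]
for i in range(40):
    a-=np.radians(15); g,s,th,ft,fr=step(a,22); L.append((round(np.degrees(a)),round(ft,1),round(fr,1)))
    if g or abs(ft+2)>10: break
wait(0.2); s=read_state(); f=s["ft_force"]
print(L); print(g,s["time"],np.degrees(a),np.degrees(ang(s)),s["eef_pos"],f,s["finger_gap"],s["gripper_force"])
E
```

```text
[(4, np.float64(-2.6), np.float64(-2.5)), (-11, np.float64(8.8), np.float64(-5.1))]
True 15.775 -11.199999999999998 -7.660900958697197 [ 557.10527425 -147.2186254    98.43287306] [-4.23519467  7.12332184 11.91141818] 18.75872636388198 62.761123382952064
```

It stopped after 126° (0.35 turn), which is within the expected range. I'll press once more to confirm it is the real stop.

```bash
python3 - <<'E'
from h import *
for d in(-9.5,-12,-15):
    g,s,th,ft,fr=step(np.radians(d),25,sp=30); wait(.15); s=read_state();f=s["ft_force"]
    print(d,g,np.degrees(ang(s)),f,s["time"])
    if g: break
E
```

```text
-9.5 False -7.681825742597639 [-5.30446748  8.61461734 13.5213011 ] 16.175
-12 False -7.938076291648396 [-5.42178246 19.1198674  11.96175879] 16.575
-15 False -8.229182701153567 [-2.97356975 30.00294858 11.39786541] 16.975
```

Hard stop confirmed at about -7.5°: the force rises to 30 N with no motion. Backing off exactly 720°.

```bash
python3 - <<'E'
from h import *
a0=np.radians(-7.5); mx=0;tot=0;last=ang(read_state())
for i in range(1,37):
    g,s,th,ft,fr=step(a0+np.radians(20*i)); mx=max(mx,abs(ft),abs(fr))
    tot+=(th-last+np.pi)%(2*np.pi)-np.pi; last=th
    if abs(ft)>40 or s["finger_gap"]<16: print("trouble",i,ft,fr,s["finger_gap"]); break
wait(.3); s=read_state(); e=np.degrees(ang(s))
print(i,mx,np.degrees(tot),e,s["time"],s["finger_gap"],s["gripper_force"],s["eef_pos"],s["ft_force"])
c=snap("scene"); cv2.imwrite("pics/s4.png",cv2.resize(c["image"][120:260,180:380],None,fx=4,fy=4,interpolation=2))
E
```

```text
36 7.217264603715453 722.0198197320229 -6.830023295750689 28.4333 18.588365764610128 63.34600253147073 [ 557.11283136 -146.49443095   98.32195056] [-1.58290255  2.85585642 11.12648012]
```

View pics/s4.png

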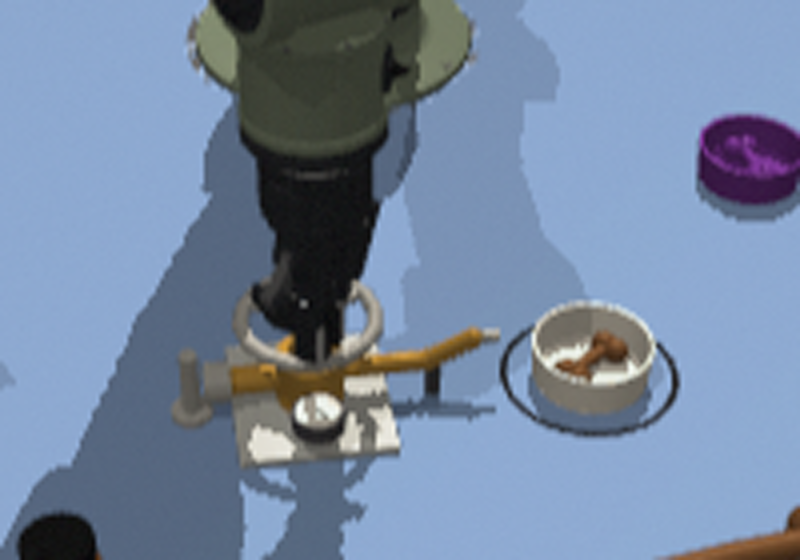

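The handle is held at crop (318,345) on the wheel rim, two turns open within 1°. The dish is still inside the ring at (595,355), so I'm handing in.

```bash
python3 -c "
from workcell import *
print(finish_job())"
```

```text
the job is handed in; nothing more can be done
None
```

The job is handed in: the dish stands inside the ring about 3 mm from its centre, and the valve was closed to its stop and backed off two turns to within about 1°, with the handle still gripped; no verdict came back.

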